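# Gauge how deep the cell sits in a torch

### The arm

A 6-joint arm with a two-finger parallel gripper is mounted at the origin on the work surface. World frame = base frame: x ahead of the robot, y to its left, z up, the work surface at z = 0. Lengths are in m, angles in rad, forces in N, time in s.
With the tool pointing down it reaches from about 0.375 to 0.975 m from the base axis. Payload 3.8 kg.
Tool frame: the origin (TCP) lies on the mounting face of the last link; the fingertips stand 173 mm ahead of it and the grasp point (between the pads) lies 155 mm ahead of it; z points along the fingers, y is the line along which they close (so a half turn about z gives the same grasp; the last joint's range is limited). The gripper opens to 85 mm and grips with 20 to 120 N. Pads are 22 mm wide; open, the fingers measure 114 mm over their backs; the gripper's body (76 mm by 85 mm) begins 54 mm behind the grasp point. The pads swing forward as they close: fully open they stand 13 mm farther back than shut.
Start: joints at [1.304, 0.264, 1.604, -0, 1.274, -0.037], TCP at [0.154, 0.657, 0.405] pointing down, gripper open.
Joint ranges: [-2.63, 2.63], [-0.94, 2.18], [0.31, 2.57], [-1.31, 4.45], [0, 2.66], [-2.55, 2.55]. Speed limits (rad/s): [2.57, 2.57, 3.14, 3.14, 3.14, 3.14].

### API

Orientations are given as a rotation vector (axis times angle).
In Python, from workcell import bot gives the robot as it stands.
- The arm moves only by the tool drive_tool, never from a script. Its argument "increments" is a list of rows, each an object with "delta_pos": the shift along the tool's x, y, z in mm, a list of three; "turn": the turn about the tool's z in rad; "jaw": the opening, from -1 (shut) to 1 (fully open). A call has 1 to 8 rows; each row shifts and turns the commanded pose from where the row before left it, along the tool's axes as they then stand; what a row does not reach is not made up. A row lasts 1/12 s, in which the tool goes at most 41.7 mm and 7.16 degrees, less where a joint would pass 70% of its speed; a pose out of reach is approached as far as the arm can. A call is refused whole if a number of a shift passes 41.7 or a number of a turn 0.125, either way. A call with a gripper value outside its range is refused whole. The fingers move at their own pace and stop on an object; "grip_force" is the grip in N (left out, the last holds). Time passes only in rows, so rows that do not move let the fingers close. It gives the time, the measured TCP pose, the force, the opening and the grip force at its end, in the units of the state.
- bot.read_state(): the state, without advancing time (a new reading comes with each control period).
- bot.read_camera(name): name is "side" or "top" or "wrist"; returns a dict with "pixels" (384x512x3 uint8, red, green, blue), "fovy" (degrees; the focal length in pixels is half the picture's height over the tangent of half this angle, whatever the lens; pixels are square), "cx", "cy" (the principal point, pixels), "camera_from_world" (4x4, takes a point from world to camera coordinates); the wrist camera has in their place "hand_eye" (4x4, takes a point from camera to tool coordinates, whose origin is the TCP and whose axes are the flange's). Camera axes: x right, y down, z forward; pixel columns grow to the right and rows downward; lengths in m; the calibration is good to about 2 mm. The wrist camera is an equidistant fisheye: a pixel r from the principal point sees the ray r / f radians off the axis. A picture is of the moment at which its call begins: read the wrist's pose just before it. There is no depth.
- bot.finish_job(): hands the job in; it is judged then, once.
The state is a dict: "time": time; "q": joint angles; "joint_vel": joint speeds; "joint_torque": joint torques, N m; "tool_pos": TCP position; "tcp_rot": TCP orientation; "wrist_force": force on the tool from outside, world axes, zero at the start; "torque": the same for the moment, N m; "width": opening from 0.0 (shut) to 1.0 (fully open); "grip_force": force on a finger pad.
Only numpy, scipy, OpenCV 4.12 (cv2) and the standard library are available. Lean on these libraries where they do the work, as an engineer would, in place of code of your own. Each camera call takes 0.05 s, during which the arm holds its last target. There are 200 camera calls.

### The job

The silver torch held in the vice has its tail cap off: find out how deep its cell lies. Take the depth gauge out of its wooden block, set its foot flat across the torch's open end and push the rod gently down until it bottoms on the cell, then hang the gauge upright in the same hole of the block again, with the rod left standing at its reading. Leave the other things on the bench where they are.

Things in the scene. Friction and masses are not known exactly. Their poses are not given: they have to be found in the camera images.
- torch: Silver aluminium torch, tail up, its head gripped in a small grey bench vice; fixed as one piece. Origin on the bench under the torch's axis, z up. Vice 120 (x) x 70 mm, 48 mm high; its screw with a cross bar reaches 82 mm to -x. Above it stands the bare tube, 26 mm across, its open end 110 mm over the bench.
- torch_rim (a point): Centre of the torch's open end, in the plane of its flat rim (ring 26 mm outside, 19 mm inside). In the bore lies a cell; its flat, hard end is the floor of the bore, 10 to 32 mm below the rim, how deep is not known beforehand. The rod must not press on it with more than 20 N.
- gauge_block: Hardwood block 110 (x) x 74 (y) x 52 mm high, fixed on the bench; origin under its middle. A round hole 17 mm wide and 44 mm deep in the middle of its top takes the gauge's rod; four short bits stand 8 mm out of the top near its ends (at x +-40, y +-18 mm).
- block_hole (a point): Centre of the mouth of the block's hole, in the plane of its top, 52 mm over the bench.
- gauge: Steel rod depth gauge, about 130 g: a flat foot bar 14 (x) x 60 (y) x 9 mm, on it a round barrel 20 mm across to 23 mm above the underside, through both of which runs the rod. Origin in the middle of the foot's underside, z up along the rod. It starts upright in the block, foot on the block's top, and may be carried by the rod's head.
- gauge_foot (a point): Middle of the foot's underside, where the rod comes out; z up.
- gauge_rod (a joint): How far the rod's tip stands out below the foot's underside, m (0 flush, at most 0.042); grows as the rod is pushed down. This is the reading. The rod is held in the barrel by a friction spring only: it takes about 4 N to slide it, either way, and it stays where it is left; the foot hangs on it without slipping.
- rod_tip (a point): Lower end of the rod, which is round, 6 mm across.
- rod_head (a point): Centre of the rod's flat-sided thumb head, a dark 16 mm cube with its sides along the foot's x and y, on top of the rod; the head's centre is 80 mm above the tip, its underside 72 and its top 88 mm above the tip. With the rod drawn in, 49 mm of bare rod shows between head and barrel.
- tail_cap: The torch's tail cap, a silver cylinder 27 mm across, 23 mm high, loose; bystander.
- spare_cell: Spare grey cell standing on end, 18 mm across, 63 mm high, loose; bystander.
- screwdriver: Screwdriver, 150 mm long, lying; bystander.
- battery_box: Blue plastic battery box 64 x 97 x 38 mm; bystander.
- globe_bulb: Glass globe bulb 80 mm across in a white holder, 125 mm high in all; bystander.
- closed_torch: A second silver torch, complete with its tail cap, standing on its head, 37 mm across, 123 mm high; bystander.
- parts_dish: Steel parts dish, 84 mm across, 26 mm high; bystander.
Things that resemble listed ones, but are neither listed nor needed, are in the scene too. What is shaped like the torch but pink is not meant.

How it is judged:
By the outcome, as a careful person would: the job done as asked, in the order asked, and still so for the second after the job is handed in, with the robot touching nothing.
It also fails if it takes over 64 s, if anything falls off the work surface, if the arm or the gripper's body presses on something with over 40 N, if the wrist force passes 120 N, or if a joint passes its speed limit or range.

## Working session

There is one attempt and no reset: what is moved stays moved. The work goes in short steps, Python scripts to look and compute and a tool call to move; the robot and the scene stay as the last step left them, time stands still between calls to the robot, and variables do not carry over. Pictures are saved under pics/ and viewed, at most 12 in all, crops included, and the job is handed in when it is done.

Besides the shell and the picture viewer there is one more tool, called after ">>>" in YAML: its name, and indented under it one key for each argument. drive_tool: Moves the arm, as the interface text tells. Its arguments: {"type":"object","properties":{"increments":{"type":"array"},"grip_force":{"type":"number"}},"required":["increments"]}

```bash
mkdir -p pics; ls
cat > h.py <<'E'
import numpy as np, cv2
from scipy.spatial.transform import Rotation as R
from workcell import bot
def shot(n,fn):
    s=bot.read_state(); c=bot.read_camera(n); cv2.imwrite(f'pics/{fn}.png',c['pixels'][:,:,::-1])
    if n=='wrist':
        T=np.eye(4);T[:3,:3]=R.from_rotvec(s['tcp_rot']).as_matrix();T[:3,3]=s['tool_pos'];W=T@np.array(c['hand_eye'])
    else: W=np.linalg.inv(np.array(c['camera_from_world']))
    f=192/np.tan(np.radians(c['fovy'])/2)
    np.savez(f'pics/{fn}.npz',W=W,f=f,c=[c['cx'],c['cy']],fe=n=='wrist')
def ray(fn,p):
    d=np.load(f'pics/{fn}.npz');v=(np.array(p,float)-d['c'])/d['f']
    if d['fe']:
        r=np.hypot(*v);k=np.array([*(v/r*np.sin(r)),np.cos(r)]) if r>0 else np.array([0,0,1.])
    else:k=np.array([*v,1]);k/=np.linalg.norm(k)
    return d['W'][:3,3],d['W'][:3,:3]@k
def plane(fn,p,z):
    o,k=ray(fn,p);return o+k*(z-o[2])/k[2]
def tri(*fp):
    A=0;b=0;rs=[ray(*x) for x in fp]
    for o,k in rs:
        P=np.eye(3)-np.outer(k,k);A=A+P;b=b+P@o
    x=np.linalg.solve(A,b);return x,[np.linalg.norm((np.eye(3)-np.outer(k,k))@(x-o)) for o,k in rs]
def proj(fn,X):
    d=np.load(f'pics/{fn}.npz');c=np.linalg.inv(d['W'])@np.array([*X,1])
    if d['fe']:
        t=np.arctan2(np.hypot(c[0],c[1]),c[2]);return d['c']+d['f']*t*c[:2]/np.hypot(c[0],c[1])
    return d['c']+d['f']*c[:2]/c[2]
E
python3 - <<'E'
from h import *
for n in ['side','top','wrist']: shot(n,n+'0')
a=[cv2.imread(f'pics/{n}0.png') for n in ['side','top']]
cv2.imwrite('pics/a.png',cv2.resize(a[0],(800,600)));cv2.imwrite('pics/b.png',cv2.resize(a[1],(800,600)))
for n in ['side0','top0','wrist0']:
  d=np.load(f'pics/{n}.npz');print(n,d['W'].round(3).tolist(),d['f'],d['c'])
E
```

```text
pics
side0 [[0.943, -0.196, 0.27, 0.173], [-0.334, -0.534, 0.777, -0.901], [-0.008, -0.823, -0.568, 0.781], [0.0, 0.0, 0.0, 1.0]] 375.85475927693483 [259.53186332 186.693532  ]
top0 [[-0.016, -0.993, 0.119, 0.381], [-0.999, 0.012, -0.036, 0.002], [0.034, -0.12, -0.992, 1.097], [0.0, 0.0, 0.0, 1.0]] 373.76179981824026 [252.16190342 194.22152399]
wrist0 [[0.227, 0.936, 0.268, 0.086], [0.974, -0.218, -0.064, 0.673], [-0.002, 0.275, -0.961, 0.373], [0.0, 0.0, 0.0, 1.0]] 297.3186396354542 [254.45511357 186.72179733]
```

View pics/a.png

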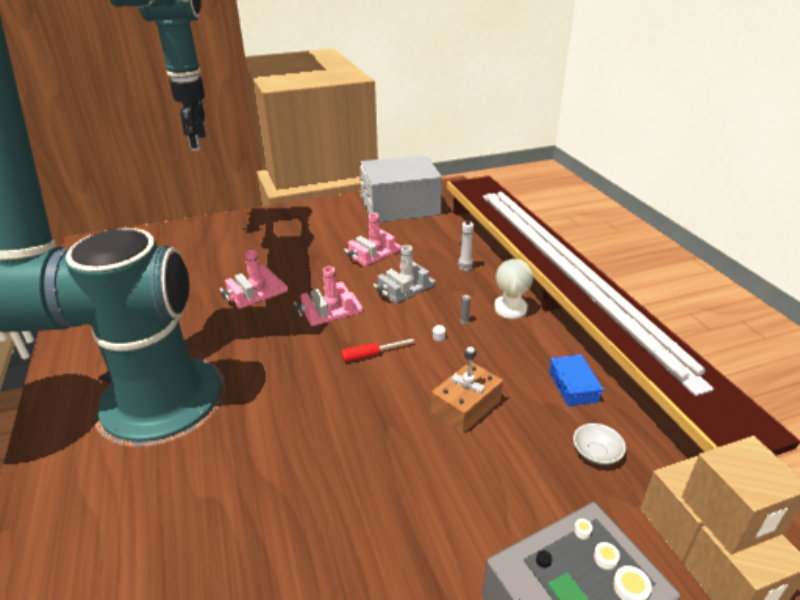

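View pics/b.png

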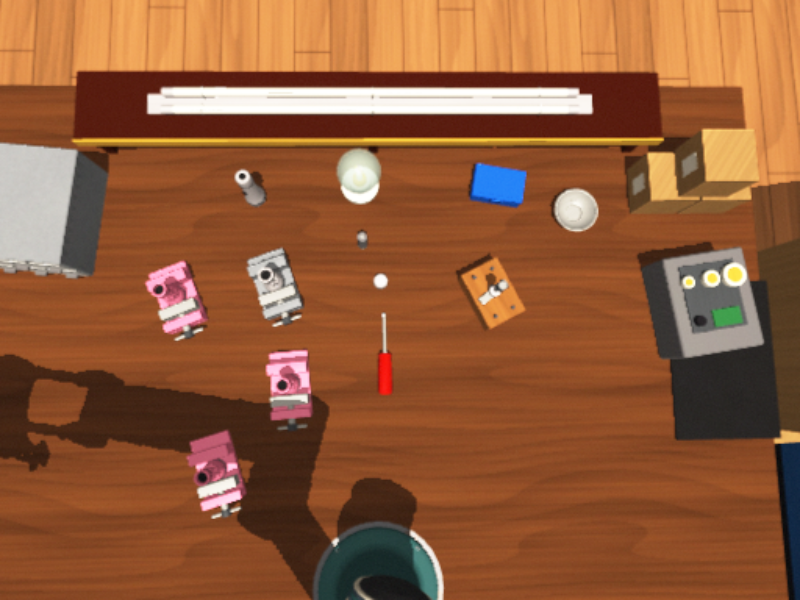

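The side view shows the gauge in its wooden block, with its head near (470,353) of 800 px. The silver vice torch's rim is near (406,250).

The top view shows the same gauge at about (502,285) and the silver torch's rim at about (266,274).

Things that could be mistaken for the torch, in top-view pixels:
- Pink vice torches at (160,288), (286,384) and (203,475).
- The closed torch at (243,178), which stands on its head with no vice.

I choose the silver one in the grey vice at (266,274). One close crop will check this.

Run:
```python
from h import *
def crop(n,x,y,w=50,h=36): # 512 scale
    return cv2.resize(cv2.imread(f'pics/{n}.png')[y:y+h,x:x+w],(400,288),interpolation=cv2.INTER_NEAREST)
a=np.hstack([crop('side0',276,216),crop('top0',290,164)])
b=np.hstack([crop('side0',236,152),crop('top0',152,160)])
cv2.imwrite('pics/c.png',np.vstack([a,b]))
```

```text
(no output)
```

View pics/c.png

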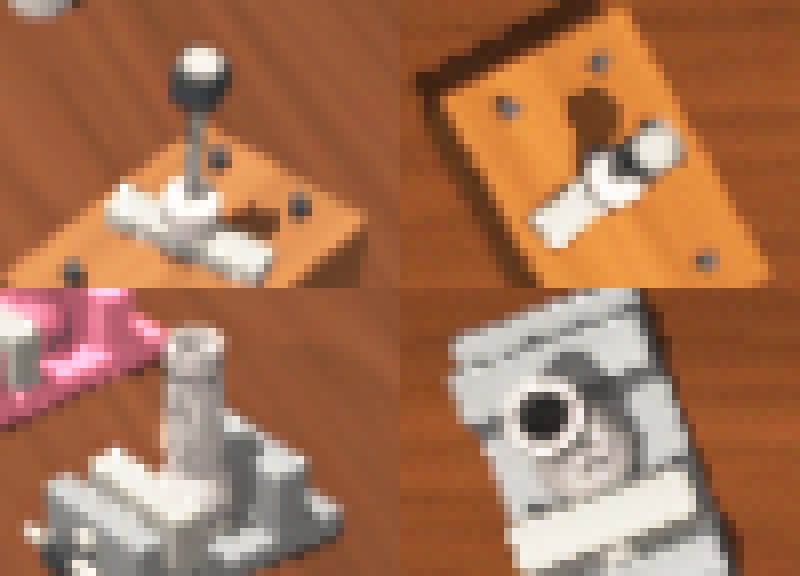

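Run:
```python
from h import *
S=lambda x,y:('side0',(276+x/8-.5,216+y/8-.5))
T=lambda x,y:('top0',(290+(x-400)/8-.5,164+y/8-.5))
S2=lambda x,y:('side0',(236+x/8-.5,152+(y-288)/8-.5))
T2=lambda x,y:('top0',(152+(x-400)/8-.5,160+(y-288)/8-.5))
p=lambda n,r:print(n,np.round(r[0],4),np.round(r[1],4))
p('headtop',tri(S(202,60),T(660,145)))
p('headc',tri(S(200,80),T(650,150)))
p('barreltop',tri(S(194,188),T(615,178)))
p('rim',tri(S2(195,343),T2(545,415)))
p('rim plane',(plane(*S2(195,343),.11),plane(*T2(545,415),.11)))
for n,a in dict(footS1=S(125,195),footS2=S(258,255),footT1=T(553,220)).items(): print(n,plane(*a,.061).round(4))
for n,a in dict(b1=T(510,107),b2=T(600,63),b3=T(708,262)).items(): print(n,plane(*a,.06).round(4))
for n,a in dict(b1=S(220,158),b2=S(300,208),b3=S(73,272)).items(): print(n,plane(*a,.06).round(4))
s=bot.read_state();print(s)
```

```text
headtop [ 0.5265 -0.216   0.1355] [0.0008 0.0008]
headc [ 0.5265 -0.2149  0.1259] [0.0005 0.0005]
barreltop [ 0.5259 -0.2139  0.0764] [0.0011 0.0011]
rim [0.553  0.1854 0.1073] [0.0001 0.0001]
rim plane [0.5515 0.1811 0.11  ] [0.5525 0.185  0.11  ]
footS1 [ 0.5107 -0.194   0.061 ]
footS2 [ 0.5414 -0.2369  0.061 ]
footT1 [ 0.5124 -0.1943  0.061 ]
b1 [ 0.5529 -0.1806  0.06  ]
b2 [ 0.5683 -0.2132  0.06  ]
b3 [ 0.4969 -0.2488  0.06  ]
b1 [ 0.5505 -0.1869  0.06  ]
b2 [ 0.5657 -0.2198  0.06  ]
b3 [ 0.4794 -0.222   0.06  ]
{'time': 0.15, 'q': array([ 1.30409040e+00,  2.64585168e-01,  1.60508217e+00,  2.01745263e-05,
        1.27366657e+00, -3.68812282e-02]), 'joint_vel': array([ 6.23792825e-05, -2.06976520e-03, -2.94703079e-03, -2.78461387e-04,
        2.08026082e-03, -1.26772850e-03]), 'joint_torque': array([ 9.09530081e-04, -5.15905273e+01, -3.67961633e+01, -8.21726303e-06,
        8.13995866e-03,  1.08400448e-05]), 'tool_pos': array([0.15368635, 0.6570008 , 0.40363252]), 'tcp_rot': array([-3.60190548e-01, -3.12059062e+00,  2.69887956e-03]), 'wrist_force': array([ 0.4442538 ,  1.07483197, -0.23692294]), 'torque': array([-0.02191474,  0.00895791, -0.00016948]), 'grip_force': 0.0, 'width': 0.9998311244473507}
```

```bash
cat >> h.py <<'E'
def plan(tgt,ydir=None):
    s=bot.read_state();M=R.from_rotvec(s['tcp_rot']).as_matrix()
    d=M.T@(np.array(tgt)-s['tool_pos'])*1000
    print('pos',s['tool_pos'].round(4),'axes x',M[:,0].round(3),'y',M[:,1].round(3),'z',M[:,2].round(4),'q',np.round(s['q'],2),'F',np.round(s['wrist_force'],2),'t',s['time'])
    print('tool delta mm',d.round(1),'|d|',np.linalg.norm(d).round(1))
    if ydir is not None:
        v=M.T@np.array([np.cos(ydir),np.sin(ydir),0]);a=np.arctan2(-v[0],v[1]);print('turn',(a+np.pi/2)%np.pi-np.pi/2)
E
python3 - <<'E'
from h import *
plan([.553,.185,.40],np.radians(-60)); plan([.553,.185,.40],np.radians(30))
E
```

```text
pos [0.1537 0.657  0.4036] axes x [-0.974  0.228  0.   ] y [ 0.228  0.974 -0.002] z [-5.0e-04 -1.7e-03 -1.0e+00] q [ 1.3   0.26  1.61  0.    1.27 -0.04] F [ 0.44  1.07 -0.24] t 0.15
tool delta mm [-496.3 -368.6    4.2] |d| 618.3
turn -0.7534301594751138
pos [0.1537 0.657  0.4036] axes x [-0.974  0.228  0.   ] y [ 0.228  0.974 -0.002] z [-5.0e-04 -1.7e-03 -1.0e+00] q [ 1.3   0.26  1.61  0.    1.27 -0.04] F [ 0.44  1.07 -0.24] t 0.15
tool delta mm [-496.3 -368.6    4.2] |d| 618.3
turn 0.8173676827123826
```

>>> drive_tool:
  increments:
    - {"delta_pos": [-31,-23,0.2],"turn": 0,"jaw": 1}
    - {"delta_pos": [-31,-23,0.2],"turn": 0,"jaw": 1}
    - {"delta_pos": [-31,-23,0.2],"turn": 0,"jaw": 1}
    - {"delta_pos": [-31,-23,0.2],"turn": 0,"jaw": 1}
    - {"delta_pos": [-31,-23,0.2],"turn": 0,"jaw": 1}
    - {"delta_pos": [-31,-23,0.2],"turn": 0,"jaw": 1}
    - {"delta_pos": [-31,-23,0.2],"turn": 0,"jaw": 1}
    - {"delta_pos": [-31,-23,0.2],"turn": 0,"jaw": 1}

```text
time: 0.82
tool_pos: [0.354, 0.4199, 0.4028]
tcp_rot: [-0.36, -3.121, 0.0]
wrist_force: [0.5, 0.3, -0.2]
width: 0.999
grip_force: 0.0
```

>>> drive_tool:
  increments:
    - {"delta_pos": [-31,-23,0.2],"turn": 0,"jaw": 1}
    - {"delta_pos": [-31,-23,0.2],"turn": 0,"jaw": 1}
    - {"delta_pos": [-31,-23,0.2],"turn": 0,"jaw": 1}
    - {"delta_pos": [-31,-23,0.2],"turn": 0,"jaw": 1}
    - {"delta_pos": [-31,-23,0.2],"turn": 0,"jaw": 1}
    - {"delta_pos": [-31,-23,0.2],"turn": 0,"jaw": 1}
    - {"delta_pos": [-31,-23,0.2],"turn": 0,"jaw": 1}
    - {"delta_pos": [0,0,0],"turn": 0,"jaw": 1}

```text
time: 1.48
tool_pos: [0.5313, 0.2107, 0.4015]
tcp_rot: [0.368, 3.117, -0.004]
wrist_force: [-0.6, 1.1, 0.5]
width: 0.996
grip_force: 0.0
```

Run:
```python
from h import *
plan([.5265,-.215,.38],np.radians(-60))
shot('wrist','w1'); im=cv2.imread('pics/w1.png')
print(proj('w1',[.553,.185,.11]))
cv2.imwrite('pics/w1v.png',cv2.resize(im,(800,600)))
```

```text
pos [0.5313 0.2107 0.4015] axes x [-0.973  0.233 -0.003] y [ 0.233  0.973 -0.002] z [ 0.0022 -0.0028 -1.    ] q [ 0.33  0.07  1.83 -0.    1.24 -1.  ] F [-0.62  1.08  0.53] t 1.4833
tool delta mm [ -94.4 -415.    22.7] |d| 426.2
turn -0.7585692679190497
[233.14300752 208.58225321]
```

View pics/w1v.png

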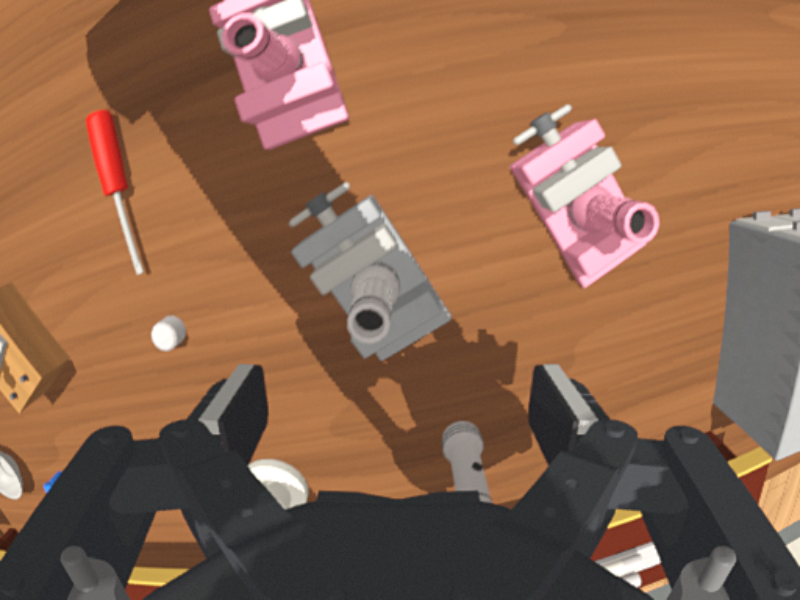

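The silver torch's rim sits at about (370,319) of 800 in the wrist view, within a few mm of the prediction. Now to the gauge.

>>> drive_tool:
  increments:
    - {"delta_pos": [-8,-35,2],"turn": 0,"jaw": 1}
    - {"delta_pos": [-8,-35,2],"turn": 0,"jaw": 1}
    - {"delta_pos": [-8,-35,2],"turn": 0,"jaw": 1}
    - {"delta_pos": [-8,-35,2],"turn": 0,"jaw": 1}
    - {"delta_pos": [-8,-35,2],"turn": 0,"jaw": 1}
    - {"delta_pos": [-8,-35,2],"turn": 0,"jaw": 1}
    - {"delta_pos": [-8,-35,2],"turn": 0,"jaw": 1}
    - {"delta_pos": [-8,-35,2],"turn": 0,"jaw": 1}

```text
time: 2.2
tool_pos: [0.5258, -0.0722, 0.3855]
tcp_rot: [-0.358, -3.121, -0.001]
wrist_force: [-0.4, 0.6, 0.1]
width: 1.0
grip_force: 0.0
```

>>> drive_tool:
  increments:
    - {"delta_pos": [-8,-35,2],"turn": 0,"jaw": 1}
    - {"delta_pos": [-8,-35,2],"turn": 0,"jaw": 1}
    - {"delta_pos": [-8,-35,2],"turn": 0,"jaw": 1}
    - {"delta_pos": [0,0,0],"turn": 0.12,"jaw": 0}
    - {"delta_pos": [0,0,0],"turn": 0.12,"jaw": 0}
    - {"delta_pos": [0,0,0],"turn": 0.12,"jaw": 0}
    - {"delta_pos": [0,0,0],"turn": 0.12,"jaw": 0}
    - {"delta_pos": [0,0,0],"turn": 0.12,"jaw": 0}

```text
time: 2.87
tool_pos: [0.5258, -0.1784, 0.3793]
tcp_rot: [-1.274, -2.871, -0.001]
wrist_force: [0.8, 0.8, -0.8]
width: 0.499
grip_force: 0.0
```

>>> drive_tool:
  increments:
    - {"delta_pos": [0,0,0],"turn": 0.12,"jaw": 0}
    - {"delta_pos": [0,0,0],"turn": 0.12,"jaw": 0}
    - {"delta_pos": [0,0,0],"turn": 0,"jaw": 0}
    - {"delta_pos": [0,0,0],"turn": 0,"jaw": 0}

```text
time: 3.2
tool_pos: [0.5259, -0.1785, 0.3794]
tcp_rot: [-1.595, -2.706, -0.0]
wrist_force: [0.1, 1.1, 0.0]
width: 0.501
grip_force: 0.0
```

Run:
```python
from h import *
plan([.5265,-.215,.282],np.radians(30))
shot('wrist','w2'); im=cv2.imread('pics/w2.png')
print(proj('w2',[.5265,-.215,.135]),proj('w2',[.5265,-.215,.127]))
cv2.imwrite('pics/w2v.png',cv2.resize(im[60:330,90:450],(800,600)))
# rim in w1
g=cv2.cvtColor(cv2.imread('pics/w1.png'),cv2.COLOR_BGR2GRAY)[190:220,220:254]
m=(g<60).astype(np.uint8);c=max(cv2.findContours(m,0,1)[0],key=cv2.contourArea);M=cv2.moments(c)
p=(M['m10']/M['m00']+220,M['m01']/M['m00']+190);print(p,cv2.contourArea(c),plane('w1',p,.11))
```

```text
pos [ 0.5259 -0.1785  0.3794] axes x [-0.484  0.875  0.001] y [ 0.875  0.484 -0.   ] z [-5.e-04  5.e-04 -1.e+00] q [-0.37  0.06  1.89  0.    1.2  -0.88] F [0.11 1.12 0.01] t 3.2
tool delta mm [-32.3 -17.1  97.4] |d| 104.1
turn -0.018194442267171373
[232.11464143 236.87054545] [232.79500942 232.66873308]
(235.93076923076924, 204.40769230769232) 130.0 [0.54958625 0.18858917 0.11      ]
```

View pics/w2v.png

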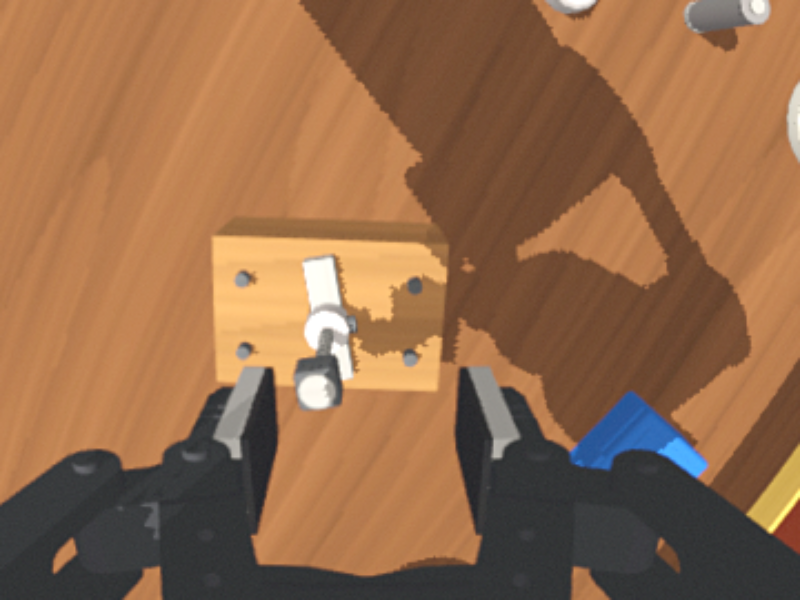

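Run:
```python
from h import *
W=lambda x,y:('w2',(90+x*.45-.25,60+y*.45-.25))
S=lambda x,y:('side0',(276+x/8-.5,216+y/8-.5))
T=lambda x,y:('top0',(290+(x-400)/8-.5,164+y/8-.5))
p=lambda n,r:print(n,np.round(r[0],4),np.round(r[1],4))
p('headtop',tri(W(317,390),S(202,60),T(660,145)))
p('headtop wt',tri(W(317,390),T(660,145)))
p('headtop ws',tri(W(317,390),S(202,60)))
p('barrel',tri(W(327,327),S(194,185),T(613,180)))
print('ht pl',plane(*W(317,390),.136))
a,b=plane(*W(333,257),.061),plane(*W(353,374),.061);v=b-a;print(a,b,'edge',np.linalg.norm(v),np.degrees(np.arctan2(v[1],v[0])))
c=plane(*W(304,262),.061);v=c-a;print('w',np.linalg.norm(v))
bits=np.array([plane(*W(*q),.06) for q in [(243,279),(244,350),(415,285),(410,357)]])
print(bits.round(4),bits.mean(0))
for i,j in [(0,2),(1,3),(0,1),(2,3)]:
  v=bits[j]-bits[i];print(np.linalg.norm(v),np.degrees(np.arctan2(v[1],v[0])))
print('rim',tri(('w1',(235.9,204.4)),('side0',(236+195/8-.5,152+55/8-.5)),('top0',(152+145/8-.5,160+127/8-.5))))
```

```text
headtop [ 0.5266 -0.2151  0.1344] [0.0012 0.0005 0.0016]
headtop wt [ 0.5285 -0.2191  0.1229] [0.0006 0.0006]
headtop ws [ 0.5264 -0.2142  0.1339] [0.0002 0.0002]
barrel [ 0.5256 -0.2123  0.0761] [0.0013 0.0021 0.0015]
ht pl [ 0.52588299 -0.21316326  0.136     ]
[ 0.51354193 -0.18557734  0.061     ] [ 0.54872824 -0.23131676  0.061     ] edge 0.05770762527888088 -52.42972121457665
w 0.013314423149021945
[[ 0.4822 -0.215   0.06  ]
 [ 0.4978 -0.2463  0.06  ]
 [ 0.5525 -0.1793  0.06  ]
 [ 0.5683 -0.211   0.06  ]] [ 0.52519768 -0.21289767  0.06      ]
0.07881969824108753 26.905908964432076
0.07882155385221667 26.63952822948264
0.03507285216585884 -63.53423672846186
0.03543929134262037 -63.52806275075287
rim (array([0.55268286, 0.18686877, 0.10560406]), [np.float64(0.0018448925308914355), np.float64(0.0011660521250157613), np.float64(0.0012195198894721026)])
```

>>> drive_tool:
  increments:
    - {"delta_pos": [0,0,0],"turn": -0.076,"jaw": 0}
    - {"delta_pos": [0,0,0],"turn": -0.076,"jaw": 0}
    - {"delta_pos": [-14,-10.5,10],"turn": 0,"jaw": 0}
    - {"delta_pos": [-14,-10.5,10],"turn": 0,"jaw": 0}
    - {"delta_pos": [0,0,20],"turn": 0,"jaw": 0}
    - {"delta_pos": [0,0,20],"turn": 0,"jaw": -0.1}
    - {"delta_pos": [0,0,10],"turn": 0,"jaw": -0.1}
    - {"delta_pos": [0,0,0],"turn": 0,"jaw": -0.1}

```text
time: 3.92
tool_pos: [0.525, -0.2137, 0.3065]
tcp_rot: [-1.386, -2.812, 0.0]
wrist_force: [-0.1, 0.2, 0.6]
width: 0.45
grip_force: 0.0
```

Run:
```python
from h import *
plan([.5261,-.2135,.2815],np.radians(37.6))
shot('wrist','w3'); im=cv2.imread('pics/w3.png')
cv2.imwrite('pics/w3v.png',cv2.resize(im[150:360,120:400],(800,600)))
s=bot.read_state();print('grasp axis px at z .127',proj('w3',[*s['tool_pos'][:2],.127]))
print(proj('w3',[*s['tool_pos'][:2],.135]))
```

```text
pos [ 0.525  -0.2137  0.3065] axes x [-0.609  0.793  0.005] y [ 0.793  0.609 -0.003] z [-0.0055  0.0027 -1.    ] q [-0.43  0.14  1.94  0.    1.07 -1.09] F [-0.08  0.25  0.62] t 3.9167
tool delta mm [-0.7  1.1 25. ] |d| 25.0
turn -0.0015326836546718514
grasp axis px at z .127 [254.83294435 237.5290012 ]
[254.80800557 244.01077992]
```

View pics/w3v.png

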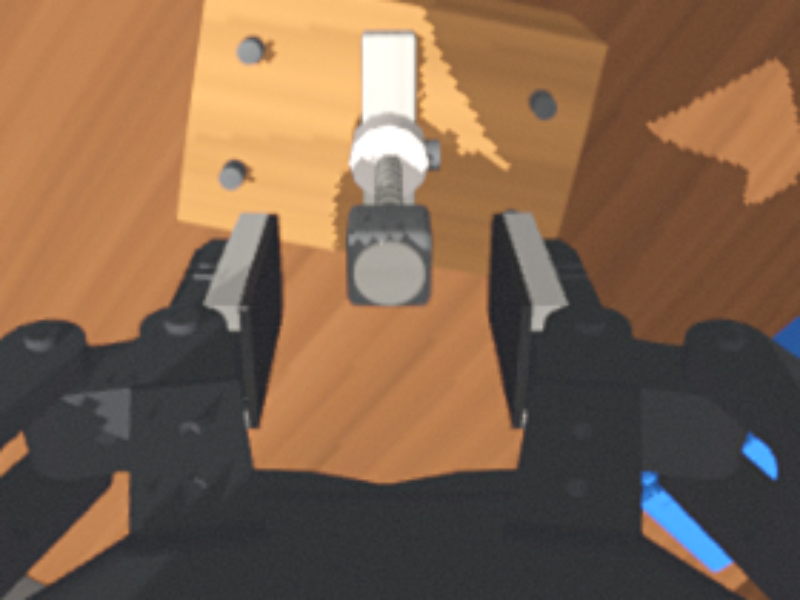

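The head is centred at crop (390,272) and square to the pads, within 1 mm. Next I descend and grip.

>>> drive_tool:
  increments:
    - {"delta_pos": [-0.7,1,13],"turn": 0,"jaw": -0.1}
    - {"delta_pos": [0,0,12],"turn": 0,"jaw": -0.1}
    - {"delta_pos": [0,0,0],"turn": 0,"jaw": -0.4}
    - {"delta_pos": [0,0,0],"turn": 0,"jaw": -0.8}
    - {"delta_pos": [0,0,0],"turn": 0,"jaw": -0.8}
    - {"delta_pos": [0,0,0],"turn": 0,"jaw": -0.8}
    - {"delta_pos": [0,0,0],"turn": 0,"jaw": -0.8}
  grip_force: 40

```text
time: 4.55
tool_pos: [0.5276, -0.2145, 0.285]
tcp_rot: [1.391, 2.816, 0.0]
wrist_force: [-0.2, 0.3, -2.7]
width: 0.173
grip_force: 41.7
```

Run:
```python
from h import *
plan([.553,.187,.35],np.radians(37.6));s=bot.read_state();print(s['width']*85,s['grip_force'],s['torque'])
```

```text
pos [ 0.5276 -0.2145  0.285 ] axes x [-0.608  0.794 -0.   ] y [0.794 0.608 0.   ] z [ 5.e-04 -2.e-04 -1.e+00] q [-0.43  0.17  1.95 -0.    1.02 -1.08] F [-0.17  0.33 -2.72] t 4.55
tool delta mm [303.4 264.2 -65. ] |d| 407.5
turn -0.0031946535782121366
14.695677246116702 41.67729735374451 [-0.01386698 -0.00368379 -0.00321463]
```

>>> drive_tool:
  increments:
    - {"delta_pos": [0,0,-5],"turn": 0,"jaw": -0.8}
    - {"delta_pos": [0,0,-12],"turn": 0,"jaw": -0.8}
    - {"delta_pos": [0,0,-20],"turn": 0,"jaw": -0.8}
    - {"delta_pos": [0,0,-20],"turn": 0,"jaw": -0.8}
    - {"delta_pos": [0,0,-20],"turn": 0,"jaw": -0.8}
    - {"delta_pos": [0,0,-15],"turn": 0,"jaw": -0.8}
    - {"delta_pos": [0,0,-8],"turn": 0,"jaw": -0.8}
    - {"delta_pos": [15,13,0],"turn": 0,"jaw": -0.8}

```text
time: 5.22
tool_pos: [0.5295, -0.197, 0.3889]
tcp_rot: [1.391, 2.808, -0.002]
wrist_force: [1.0, -0.2, 0.0]
width: 0.178
grip_force: 41.7
```

>>> drive_tool:
  increments:
    - {"delta_pos": [28,24,0],"turn": 0,"jaw": -0.8}
    - {"delta_pos": [28,24,0],"turn": 0,"jaw": -0.8}
    - {"delta_pos": [28,24,0],"turn": 0,"jaw": -0.8}
    - {"delta_pos": [28,24,0],"turn": 0,"jaw": -0.8}
    - {"delta_pos": [28,24,0],"turn": 0,"jaw": -0.8}
    - {"delta_pos": [28,24,0],"turn": 0,"jaw": -0.8}
    - {"delta_pos": [28,24,0],"turn": 0,"jaw": -0.8}
    - {"delta_pos": [28,24,0],"turn": 0,"jaw": -0.8}

```text
time: 5.88
tool_pos: [0.5447, 0.1017, 0.3853]
tcp_rot: [1.391, 2.816, 0.0]
wrist_force: [0.9, -0.1, -1.1]
width: 0.176
grip_force: 41.7
```

>>> drive_tool:
  increments:
    - {"delta_pos": [28,24,0],"turn": 0,"jaw": -0.8}
    - {"delta_pos": [14,13,0],"turn": 0,"jaw": -0.8}
    - {"delta_pos": [0,0,0],"turn": 0,"jaw": -0.8}
    - {"delta_pos": [0,0,0],"turn": 0,"jaw": -0.8}
    - {"delta_pos": [0,0,0],"turn": 0,"jaw": -0.8}

```text
time: 6.3
tool_pos: [0.5488, 0.1554, 0.3847]
tcp_rot: [1.391, 2.817, -0.001]
wrist_force: [0.0, -0.6, -0.8]
width: 0.173
grip_force: 41.7
```

Run:
```python
from h import *
plan([.5527,.187,.343])
for n in ['wrist','side','top']: shot(n,n+'4')
s=bot.read_state();p=s['tool_pos']
for n in ['wrist4','side4','top4']: print(n,'rim',proj(n,[.5527,.187,.11]),'foot',proj(n,[p[0],p[1],p[2]-.233]))
a=cv2.resize(cv2.imread('pics/wrist4.png')[140:290,155:355],(400,300),interpolation=2)
b=cv2.resize(cv2.imread('pics/side4.png')[100:190,200:320],(400,300),interpolation=2)
c=cv2.resize(cv2.imread('pics/top4.png')[140:215,120:220],(400,300),interpolation=2)
cv2.imwrite('pics/v4.png',np.vstack([np.hstack([a,b]),np.hstack([c,c*0])]))
```

```text
pos [0.5488 0.1554 0.3847] axes x [-0.608  0.794 -0.   ] y [ 0.794  0.608 -0.001] z [-3.e-04 -8.e-04 -1.e+00] q [ 0.23  0.08  1.85 -0.    1.21 -0.42] F [ 0.03 -0.59 -0.85] t 6.3
tool delta mm [22.8 22.3 41.7] |d| 52.5
wrist4 rim [280.62218208 160.74316678] foot [253.23743306 203.91722745]
side4 rim [259.63161956 157.52134442] foot [261.68610607 151.61264005]
top4 rim [168.84923047 175.29112592] foot [178.60860607 173.82333089]
```

View pics/v4.png

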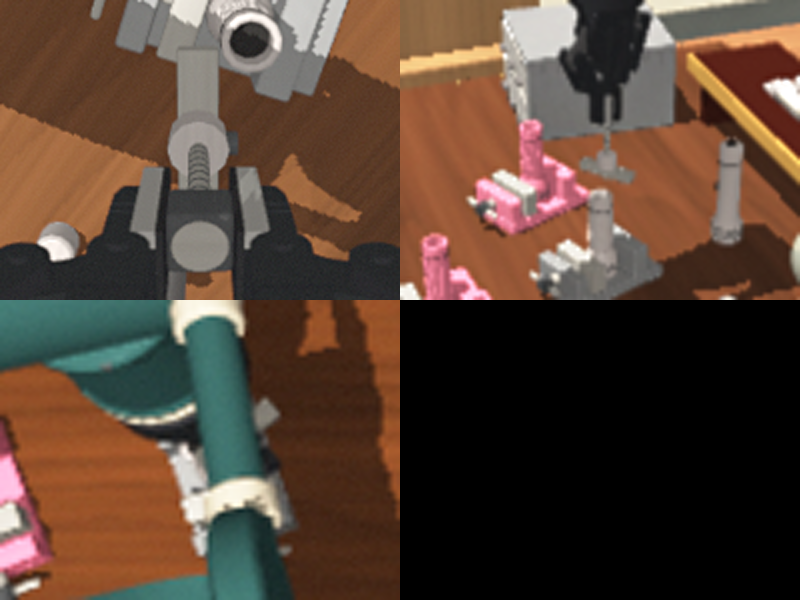

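The gauge hangs upright from the head. In the wrist crop the torch's bore is at (250,40), close to the predicted rim. I'll refine both positions from this picture.

Run:
```python
from h import *
g=cv2.cvtColor(cv2.imread('pics/wrist4.png'),cv2.COLOR_BGR2GRAY)[148:175,262:298]
m=(g<70).astype(np.uint8);cs=cv2.findContours(m,0,1)[0]
for c in cs:
  if cv2.contourArea(c)>40: (x,y),r=cv2.minEnclosingCircle(c);print(cv2.contourArea(c),x+262,y+148,r,plane('wrist4',(x+262,y+148),.11))
print('crop est',plane('wrist4',(155+248/2-.25,140+40/2-.25),.11))
s=bot.read_state();z=s['tool_pos'][2]
h=plane('wrist4',(155+201/2-.25,140+245/2-.25),z-.285+.135);print('head',h,h-s['tool_pos'])
```

```text
233.0 279.0813961029053 158.70930194854736 9.659314155578613 [0.55059897 0.18756351 0.11      ]
crop est [0.55093021 0.18669997 0.11      ]
head [0.54967035 0.15574303 0.23469566] [ 0.00070895  0.00122732 -0.15      ]
```

>>> drive_tool:
  increments:
    - {"delta_pos": [12,10.5,0],"turn": 0,"jaw": -0.8}
    - {"delta_pos": [11.5,10,0],"turn": 0,"jaw": -0.8}
    - {"delta_pos": [0,0,10],"turn": 0,"jaw": -0.8}
    - {"delta_pos": [0,0,10],"turn": 0,"jaw": -0.8}
    - {"delta_pos": [0,0,8],"turn": 0,"jaw": -0.8}
    - {"delta_pos": [0,0,0],"turn": 0,"jaw": -0.8}
    - {"delta_pos": [0,0,0],"turn": 0,"jaw": -0.8}

```text
time: 7.03
tool_pos: [0.5504, 0.1863, 0.3551]
tcp_rot: [-1.391, -2.814, 0.004]
wrist_force: [0.1, -0.4, -0.8]
width: 0.177
grip_force: 41.7
```

Run:
```python
from h import *
plan([.5512,.187,.343])
shot('side','side5');b=cv2.resize(cv2.imread('pics/side5.png')[115:190,220:320],(800,600),interpolation=2);cv2.imwrite('pics/v5.png',b)
```

```text
pos [0.5504 0.1863 0.3551] axes x [-0.607  0.795  0.001] y [ 0.795  0.607 -0.003] z [-0.0029 -0.0011 -1.    ] q [ 0.28  0.13  1.86 -0.    1.16 -0.37] F [ 0.15 -0.39 -0.79] t 7.0333
tool delta mm [ 0.1  1.1 12. ] |d| 12.1
```

View pics/v5.png

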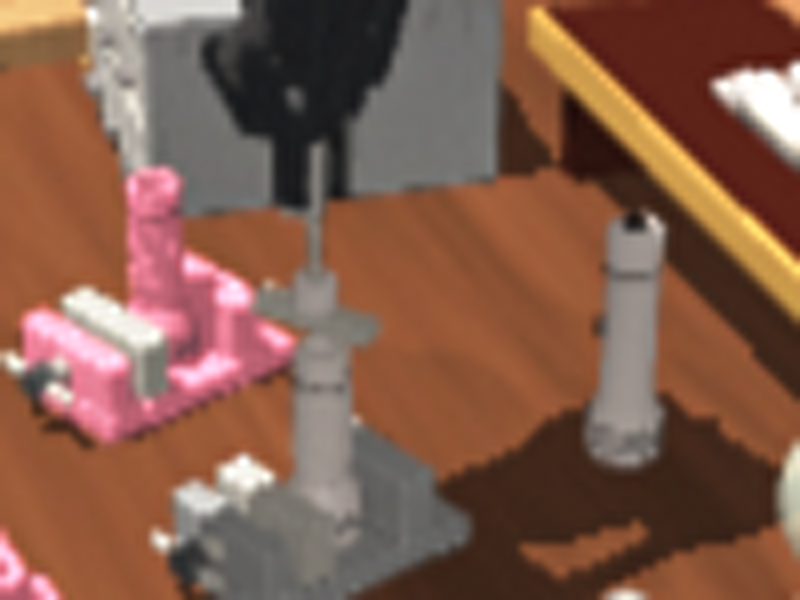

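The foot is centred just above the rim. I'll lower it in small steps and watch the force.

>>> drive_tool:
  increments:
    - {"delta_pos": [0,1,3],"turn": 0,"jaw": -0.8}
    - {"delta_pos": [0,0,2],"turn": 0,"jaw": -0.8}
    - {"delta_pos": [0,0,2],"turn": 0,"jaw": -0.8}
    - {"delta_pos": [0,0,1],"turn": 0,"jaw": -0.8}
    - {"delta_pos": [0,0,1],"turn": 0,"jaw": -0.8}
    - {"delta_pos": [0,0,0],"turn": 0,"jaw": -0.8}

```text
time: 7.58
tool_pos: [0.5517, 0.1875, 0.3475]
tcp_rot: [-1.391, -2.816, 0.0]
wrist_force: [-0.4, 0.1, -1.0]
width: 0.18
grip_force: 41.7
```

>>> drive_tool:
  increments:
    - {"delta_pos": [0,0,1],"turn": 0,"jaw": -0.8}
    - {"delta_pos": [0,0,1],"turn": 0,"jaw": -0.8}
    - {"delta_pos": [0,0,1],"turn": 0,"jaw": -0.8}
    - {"delta_pos": [0,0,0],"turn": 0,"jaw": -0.8}

```text
time: 7.92
tool_pos: [0.5517, 0.1875, 0.3444]
tcp_rot: [-1.391, -2.816, 0.0]
wrist_force: [-0.7, 0.0, -0.6]
width: 0.176
grip_force: 41.7
```

>>> drive_tool:
  increments:
    - {"delta_pos": [0,0,1],"turn": 0,"jaw": -0.8}
    - {"delta_pos": [0,0,1],"turn": 0,"jaw": -0.8}
    - {"delta_pos": [0,0,0],"turn": 0,"jaw": -0.8}

```text
time: 8.17
tool_pos: [0.5517, 0.1874, 0.3424]
tcp_rot: [-1.392, -2.816, 0.0]
wrist_force: [0.1, -1.3, -0.9]
width: 0.177
grip_force: 41.7
```

>>> drive_tool:
  increments:
    - {"delta_pos": [0,0,1],"turn": 0,"jaw": -0.8}
    - {"delta_pos": [0,0,0],"turn": 0,"jaw": -0.8}

```text
time: 8.33
tool_pos: [0.5518, 0.1875, 0.3418]
tcp_rot: [1.391, 2.816, 0.0]
wrist_force: [0.7, 0.2, -0.8]
width: 0.175
grip_force: 41.8
```

>>> drive_tool:
  increments:
    - {"delta_pos": [0,0,1],"turn": 0,"jaw": -0.8}
    - {"delta_pos": [0,0,0],"turn": 0,"jaw": -0.8}

```text
time: 8.5
tool_pos: [0.5519, 0.1875, 0.3413]
tcp_rot: [1.391, 2.816, 0.001]
wrist_force: [-1.0, -0.0, 1.8]
width: 0.176
grip_force: 42.1
```

>>> drive_tool:
  increments:
    - {"delta_pos": [0,0,1],"turn": 0,"jaw": -0.8}
    - {"delta_pos": [0,0,0],"turn": 0,"jaw": -0.8}

```text
time: 8.67
tool_pos: [0.5519, 0.1875, 0.3402]
tcp_rot: [1.391, 2.816, 0.001]
wrist_force: [-0.6, -0.0, 4.0]
width: 0.181
grip_force: 42.3
```

>>> drive_tool:
  increments:
    - {"delta_pos": [0,0,1],"turn": 0,"jaw": -0.8}
    - {"delta_pos": [0,0,0],"turn": 0,"jaw": -0.8}

```text
time: 8.83
tool_pos: [0.5519, 0.1875, 0.3389]
tcp_rot: [1.391, 2.816, 0.001]
wrist_force: [-1.2, 0.7, 3.5]
width: 0.179
grip_force: 42.4
```

>>> drive_tool:
  increments:
    - {"delta_pos": [0,0,1],"turn": 0,"jaw": -0.8}
    - {"delta_pos": [0,0,1],"turn": 0,"jaw": -0.8}
    - {"delta_pos": [0,0,0],"turn": 0,"jaw": -0.8}

```text
time: 9.08
tool_pos: [0.5518, 0.1875, 0.3365]
tcp_rot: [1.391, 2.816, 0.0]
wrist_force: [-0.3, -0.4, 3.4]
width: 0.174
grip_force: 42.3
```

>>> drive_tool:
  increments:
    - {"delta_pos": [0,0,1],"turn": 0,"jaw": -0.8}
    - {"delta_pos": [0,0,1],"turn": 0,"jaw": -0.8}
    - {"delta_pos": [0,0,0],"turn": 0,"jaw": -0.8}

```text
time: 9.33
tool_pos: [0.5518, 0.1875, 0.3344]
tcp_rot: [1.392, 2.816, 0.0]
wrist_force: [0.2, 0.6, 2.0]
width: 0.175
grip_force: 42.3
```

>>> drive_tool:
  increments:
    - {"delta_pos": [0,0,1],"turn": 0,"jaw": -0.8}
    - {"delta_pos": [0,0,1],"turn": 0,"jaw": -0.8}
    - {"delta_pos": [0,0,0],"turn": 0,"jaw": -0.8}

```text
time: 9.58
tool_pos: [0.5518, 0.1875, 0.3325]
tcp_rot: [1.392, 2.816, 0.0]
wrist_force: [-0.1, -0.1, 2.5]
width: 0.177
grip_force: 42.3
```

>>> drive_tool:
  increments:
    - {"delta_pos": [0,0,1],"turn": 0,"jaw": -0.8}
    - {"delta_pos": [0,0,1],"turn": 0,"jaw": -0.8}
    - {"delta_pos": [0,0,0],"turn": 0,"jaw": -0.8}

```text
time: 9.83
tool_pos: [0.5518, 0.1875, 0.3305]
tcp_rot: [1.392, 2.817, 0.0]
wrist_force: [0.6, -0.9, 1.6]
width: 0.181
grip_force: 42.3
```

>>> drive_tool:
  increments:
    - {"delta_pos": [0,0,1],"turn": 0,"jaw": -0.8}
    - {"delta_pos": [0,0,1],"turn": 0,"jaw": -0.8}
    - {"delta_pos": [0,0,0],"turn": 0,"jaw": -0.8}

```text
time: 10.08
tool_pos: [0.5519, 0.1875, 0.3293]
tcp_rot: [1.391, 2.816, 0.0]
wrist_force: [-2.1, -1.9, 6.4]
width: 0.175
grip_force: 42.7
```

>>> drive_tool:
  increments:
    - {"delta_pos": [0,0,0.5],"turn": 0,"jaw": -0.8}
    - {"delta_pos": [0,0,0],"turn": 0,"jaw": -0.8}

```text
time: 10.25
tool_pos: [0.5519, 0.1875, 0.3293]
tcp_rot: [1.391, 2.816, 0.001]
wrist_force: [-1.3, -1.5, 8.6]
width: 0.175
grip_force: 42.9
```

>>> drive_tool:
  increments:
    - {"delta_pos": [0,0,0.6],"turn": 0,"jaw": -0.8}
    - {"delta_pos": [0,0,0],"turn": 0,"jaw": -0.8}

```text
time: 10.42
tool_pos: [0.552, 0.1875, 0.3292]
tcp_rot: [1.391, 2.816, 0.001]
wrist_force: [-1.6, -1.0, 10.9]
width: 0.18
grip_force: 43.2
```

Run:
```python
from h import *
shot('side','side6');shot('wrist','w6')
a=cv2.resize(cv2.imread('pics/side6.png')[120:180,230:310],(400,300),interpolation=2)
b=cv2.resize(cv2.imread('pics/w6.png')[140:290,155:355],(400,300),interpolation=2)
cv2.imwrite('pics/v6.png',np.hstack([a,b]))
s=bot.read_state();print(s['tool_pos'],s['wrist_force'],s['torque'])
```

```text
[0.55200684 0.18752565 0.3291919 ] [-2.99907417 -1.02549183 10.65848008] [-0.33323597  0.50570523 -0.00963974]
```

View pics/v6.png

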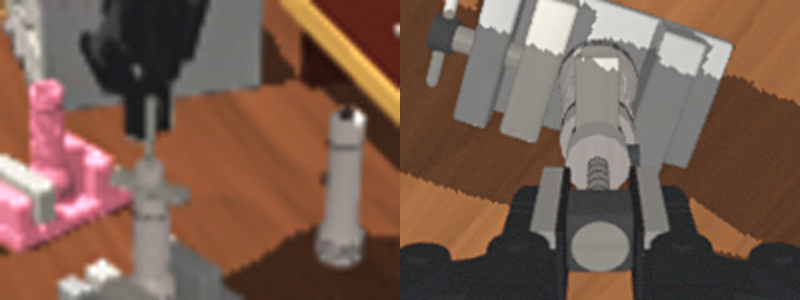

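It has bottomed: z stalls at 0.3292 while the force climbs to 10.9 N, and the foot sits flat on the rim (right crop). Rod travel after foot contact was about 12 mm. Now I lift straight up and carry the gauge back.

>>> drive_tool:
  increments:
    - {"delta_pos": [0,0,-2],"turn": 0,"jaw": -0.8}
    - {"delta_pos": [0,0,-3],"turn": 0,"jaw": -0.8}
    - {"delta_pos": [0,0,-6],"turn": 0,"jaw": -0.8}
    - {"delta_pos": [0,0,-10],"turn": 0,"jaw": -0.8}
    - {"delta_pos": [0,0,-14],"turn": 0,"jaw": -0.8}
    - {"delta_pos": [0,0,-14],"turn": 0,"jaw": -0.8}
    - {"delta_pos": [0,0,-14],"turn": 0,"jaw": -0.8}
    - {"delta_pos": [0,0,-10],"turn": 0,"jaw": -0.8}

```text
time: 11.18
tool_pos: [0.552, 0.1876, 0.4025]
tcp_rot: [1.391, 2.816, 0.002]
wrist_force: [-0.3, 0.1, -1.6]
width: 0.175
grip_force: 41.7
```

>>> drive_tool:
  increments:
    - {"delta_pos": [-14,-12,0],"turn": 0,"jaw": -0.8}
    - {"delta_pos": [-28,-24,0],"turn": 0,"jaw": -0.8}
    - {"delta_pos": [-28,-24,0],"turn": 0,"jaw": -0.8}
    - {"delta_pos": [-28,-24,0],"turn": 0,"jaw": -0.8}
    - {"delta_pos": [-28,-24,0],"turn": 0,"jaw": -0.8}
    - {"delta_pos": [-28,-24,0],"turn": 0,"jaw": -0.8}
    - {"delta_pos": [-28,-24,0],"turn": 0,"jaw": -0.8}
    - {"delta_pos": [-28,-24,0],"turn": 0,"jaw": -0.8}

```text
time: 11.85
tool_pos: [0.5359, -0.0903, 0.401]
tcp_rot: [1.391, 2.816, 0.0]
wrist_force: [0.3, 0.1, -1.2]
width: 0.174
grip_force: 41.7
```

>>> drive_tool:
  increments:
    - {"delta_pos": [-28,-24,0],"turn": 0,"jaw": -0.8}
    - {"delta_pos": [-28,-24,0],"turn": 0,"jaw": -0.8}
    - {"delta_pos": [-14,-12,0],"turn": 0,"jaw": -0.8}
    - {"delta_pos": [0,0,0],"turn": 0,"jaw": -0.8}
    - {"delta_pos": [0,0,0],"turn": 0,"jaw": -0.8}

```text
time: 12.27
tool_pos: [0.531, -0.1817, 0.4006]
tcp_rot: [-1.395, -2.814, -0.001]
wrist_force: [-0.3, 0.6, -0.2]
width: 0.179
grip_force: 41.7
```

Run:
```python
from h import *
plan([.5258,-.214,.29])
shot('wrist','w7')
s=bot.read_state();p=s['tool_pos']
print('foot',proj('w7',[p[0],p[1],p[2]-.219]),'hole?',proj('w7',[.5255,-.2132,.052]))
cv2.imwrite('pics/v7.png',cv2.resize(cv2.imread('pics/w7.png')[110:290,135:375],(800,600),interpolation=2))
```

```text
pos [ 0.531  -0.1817  0.4006] axes x [-0.605  0.796  0.001] y [0.796 0.605 0.   ] z [-2.e-04  6.e-04 -1.e+00] q [-0.37  0.05  1.85  0.    1.23 -1.02] F [-0.28  0.64 -0.23] t 12.2667
tool delta mm [-22.6 -23.7 110.6] |d| 115.4
foot [254.43017077 209.06140497] hole? [232.75946474 187.60149788]
```

View pics/v7.png

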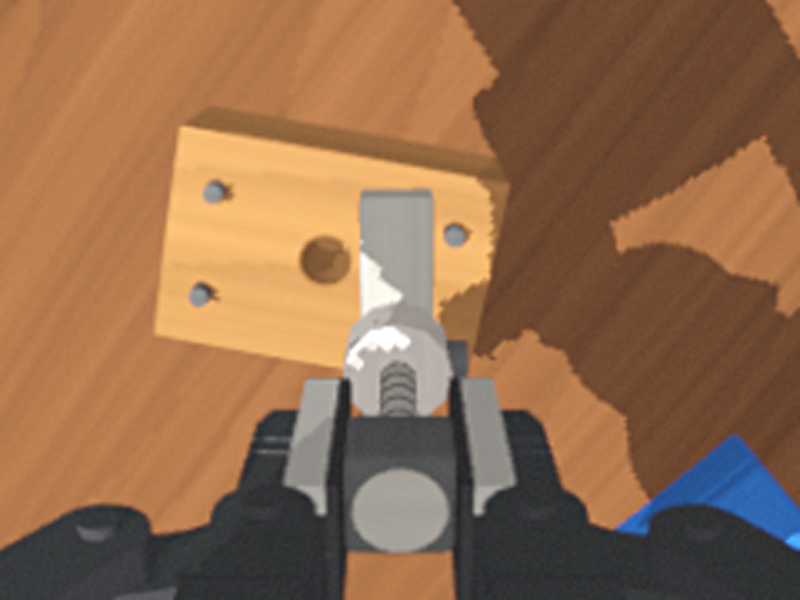

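The hole shows clearly at crop (325,260), within 1 mm of the prediction. I'll align over it.

>>> drive_tool:
  increments:
    - {"delta_pos": [-11,-12,0],"turn": 0,"jaw": -0.8}
    - {"delta_pos": [-11,-12,0],"turn": 0,"jaw": -0.8}
    - {"delta_pos": [0,0,20],"turn": 0,"jaw": -0.8}
    - {"delta_pos": [0,0,20],"turn": 0,"jaw": -0.8}
    - {"delta_pos": [0,0,20],"turn": 0,"jaw": -0.8}
    - {"delta_pos": [0,0,20],"turn": 0,"jaw": -0.8}
    - {"delta_pos": [0,0,10],"turn": 0,"jaw": -0.8}
    - {"delta_pos": [0,0,0],"turn": 0,"jaw": -0.8}

```text
time: 12.98
tool_pos: [0.5246, -0.2109, 0.3075]
tcp_rot: [-1.386, -2.812, -0.0]
wrist_force: [0.2, 0.7, -2.2]
width: 0.178
grip_force: 41.6
```

Run:
```python
from h import *
plan([.5252,-.2135,.2712])
```

```text
pos [ 0.5246 -0.2109  0.3075] axes x [-0.609  0.793  0.006] y [ 0.793  0.609 -0.003] z [-0.0055  0.0028 -1.    ] q [-0.43  0.14  1.94  0.    1.07 -1.08] F [ 0.2   0.69 -2.23] t 12.9833
tool delta mm [-2.7 -1.  36.3] |d| 36.4
```

>>> drive_tool:
  increments:
    - {"delta_pos": [-2.5,-1,0],"turn": 0,"jaw": -0.8}
    - {"delta_pos": [0,0,0],"turn": 0,"jaw": -0.8}
    - {"delta_pos": [0,0,8],"turn": 0,"jaw": -0.8}
    - {"delta_pos": [0,0,0],"turn": 0,"jaw": -0.8}

```text
time: 13.32
tool_pos: [0.5265, -0.2154, 0.3027]
tcp_rot: [1.391, 2.816, 0.0]
wrist_force: [-0.4, 0.3, -1.6]
width: 0.175
grip_force: 41.7
```

>>> drive_tool:
  increments:
    - {"delta_pos": [0,0,5],"turn": 0,"jaw": -0.8}
    - {"delta_pos": [0,0,3],"turn": 0,"jaw": -0.8}
    - {"delta_pos": [0,0,2],"turn": 0,"jaw": -0.8}
    - {"delta_pos": [0,0,0],"turn": 0,"jaw": -0.8}

```text
time: 13.65
tool_pos: [0.526, -0.2153, 0.2918]
tcp_rot: [-1.391, -2.815, 0.0]
wrist_force: [-0.2, 1.1, -0.9]
width: 0.179
grip_force: 41.7
```

>>> drive_tool:
  increments:
    - {"delta_pos": [1.9,0.4,3],"turn": 0,"jaw": -0.8}
    - {"delta_pos": [0,0,4],"turn": 0,"jaw": -0.8}
    - {"delta_pos": [0,0,4],"turn": 0,"jaw": -0.8}
    - {"delta_pos": [0,0,4],"turn": 0,"jaw": -0.8}
    - {"delta_pos": [0,0,0],"turn": 0,"jaw": -0.8}

```text
time: 14.07
tool_pos: [0.525, -0.2134, 0.2763]
tcp_rot: [-1.391, -2.815, 0.0]
wrist_force: [-0.1, 0.2, -1.4]
width: 0.18
grip_force: 41.7
```

>>> drive_tool:
  increments:
    - {"delta_pos": [0,0,1.5],"turn": 0,"jaw": -0.8}
    - {"delta_pos": [0,0,0],"turn": 0,"jaw": -0.8}

```text
time: 14.23
tool_pos: [0.5254, -0.2136, 0.2758]
tcp_rot: [-1.391, -2.816, 0.0]
wrist_force: [-1.4, -0.5, -0.4]
width: 0.18
grip_force: 41.7
```

>>> drive_tool:
  increments:
    - {"delta_pos": [0,0,1],"turn": 0,"jaw": -0.8}
    - {"delta_pos": [0,0,1],"turn": 0,"jaw": -0.8}
    - {"delta_pos": [0,0,0],"turn": 0,"jaw": -0.8}
    - {"delta_pos": [0,0,0],"turn": 0,"jaw": -0.8}

```text
time: 14.57
tool_pos: [0.5255, -0.2137, 0.2741]
tcp_rot: [1.392, 2.817, -0.0]
wrist_force: [0.3, -0.2, -2.1]
width: 0.178
grip_force: 41.7
```

>>> drive_tool:
  increments:
    - {"delta_pos": [0,0,1],"turn": 0,"jaw": -0.8}
    - {"delta_pos": [0,0,0],"turn": 0,"jaw": -0.8}
    - {"delta_pos": [0,0,0],"turn": 0,"jaw": -0.8}

```text
time: 14.82
tool_pos: [0.5254, -0.2136, 0.273]
tcp_rot: [-1.391, -2.817, 0.0]
wrist_force: [0.0, 0.2, -2.1]
width: 0.177
grip_force: 41.7
```

>>> drive_tool:
  increments:
    - {"delta_pos": [0,0,0.5],"turn": 0,"jaw": -0.8}
    - {"delta_pos": [0,0,0.5],"turn": 0,"jaw": -0.8}
    - {"delta_pos": [0,0,0],"turn": 0,"jaw": -0.8}

```text
time: 15.07
tool_pos: [0.5254, -0.2136, 0.272]
tcp_rot: [-1.391, -2.816, 0.0]
wrist_force: [-0.5, -0.3, -0.6]
width: 0.179
grip_force: 41.7
```

>>> drive_tool:
  increments:
    - {"delta_pos": [0,0,0.4],"turn": 0,"jaw": -0.8}
    - {"delta_pos": [0,0,0],"turn": 0,"jaw": -0.8}
    - {"delta_pos": [0,0,0],"turn": 0,"jaw": -0.8}

```text
time: 15.32
tool_pos: [0.5254, -0.2136, 0.2716]
tcp_rot: [-1.392, -2.816, 0.0]
wrist_force: [0.0, -0.7, -2.0]
width: 0.175
grip_force: 41.7
```

>>> drive_tool:
  increments:
    - {"delta_pos": [0,0,0.3],"turn": 0,"jaw": -0.8}
    - {"delta_pos": [0,0,0],"turn": 0,"jaw": -0.8}
    - {"delta_pos": [0,0,0],"turn": 0,"jaw": -0.8}

```text
time: 15.57
tool_pos: [0.5255, -0.2137, 0.2714]
tcp_rot: [1.392, 2.817, -0.0]
wrist_force: [0.8, -0.3, -1.1]
width: 0.176
grip_force: 41.7
```

Run:
```python
from h import *
f=[]
for i in range(6):
  bot.read_camera('side');f.append(bot.read_state()['wrist_force'])
print(np.mean(f,0))
```

```text
[ 0.05956843 -0.26895229 -1.45102034]
```

>>> drive_tool:
  increments:
    - {"delta_pos": [0,0,0.3],"turn": 0,"jaw": -0.8}
    - {"delta_pos": [0,0,0],"turn": 0,"jaw": -0.8}
    - {"delta_pos": [0,0,0],"turn": 0,"jaw": -0.8}

```text
time: 16.12
tool_pos: [0.5255, -0.2137, 0.2713]
tcp_rot: [1.391, 2.816, -0.0]
wrist_force: [-0.1, 0.2, -0.1]
width: 0.176
grip_force: 41.9
```

Run:
```python
from h import *
f=[]
for i in range(6):
  bot.read_camera('side');f.append(bot.read_state()['wrist_force'])
print(np.mean(f,0),bot.read_state()['tool_pos'])
```

```text
[-0.3552444  -0.01560519  0.45109806] [ 0.5255533  -0.21369767  0.27129777]
```

Contact is made at z 0.2713, as predicted, with under 2 N on the block. Releasing now.

>>> drive_tool:
  increments:
    - {"delta_pos": [0,0,0],"turn": 0,"jaw": -0.5}
    - {"delta_pos": [0,0,0],"turn": 0,"jaw": -0.2}
    - {"delta_pos": [0,0,0],"turn": 0,"jaw": 0}
    - {"delta_pos": [0,0,0],"turn": 0,"jaw": 0}
    - {"delta_pos": [0,0,0],"turn": 0,"jaw": 0}
    - {"delta_pos": [0,0,-5],"turn": 0,"jaw": 0}
    - {"delta_pos": [0,0,-12],"turn": 0,"jaw": 0}
    - {"delta_pos": [0,0,-20],"turn": 0,"jaw": 0}

```text
time: 17.08
tool_pos: [0.5246, -0.2132, 0.307]
tcp_rot: [-1.39, -2.813, 0.0]
wrist_force: [0.9, -0.1, -0.2]
width: 0.5
grip_force: 0.0
```

>>> drive_tool:
  increments:
    - {"delta_pos": [0,0,-25],"turn": 0,"jaw": 0}
    - {"delta_pos": [0,0,-25],"turn": 0,"jaw": 0}
    - {"delta_pos": [25,20,0],"turn": 0,"jaw": 0}
    - {"delta_pos": [25,20,0],"turn": 0,"jaw": 0}
    - {"delta_pos": [0,0,0],"turn": 0,"jaw": 0}
    - {"delta_pos": [0,0,0],"turn": 0,"jaw": 0}

```text
time: 17.58
tool_pos: [0.527, -0.1485, 0.3595]
tcp_rot: [1.387, 2.817, 0.0]
wrist_force: [0.2, 0.3, -0.3]
width: 0.499
grip_force: 0.0
```

Run:
```python
from h import *
s=bot.read_state();print(s['time'],s['tool_pos'],s['width'],s['wrist_force'])
shot('side','side8');shot('wrist','w8')
a=cv2.resize(cv2.imread('pics/side8.png')[205:274,260:352],(400,300),interpolation=2)
b=cv2.resize(cv2.imread('pics/w8.png')[110:290,135:375],(400,300),interpolation=2)
c=cv2.resize(cv2.imread('pics/side8.png'),(400,300))
cv2.imwrite('pics/v8.png',np.vstack([np.hstack([a,b]),np.hstack([c,c*0])]))
```

```text
17.5833 [ 0.52695739 -0.14847871  0.35949316] 0.4994632544444054 [ 0.22392034  0.27747225 -0.30392209]
```

View pics/v8.png

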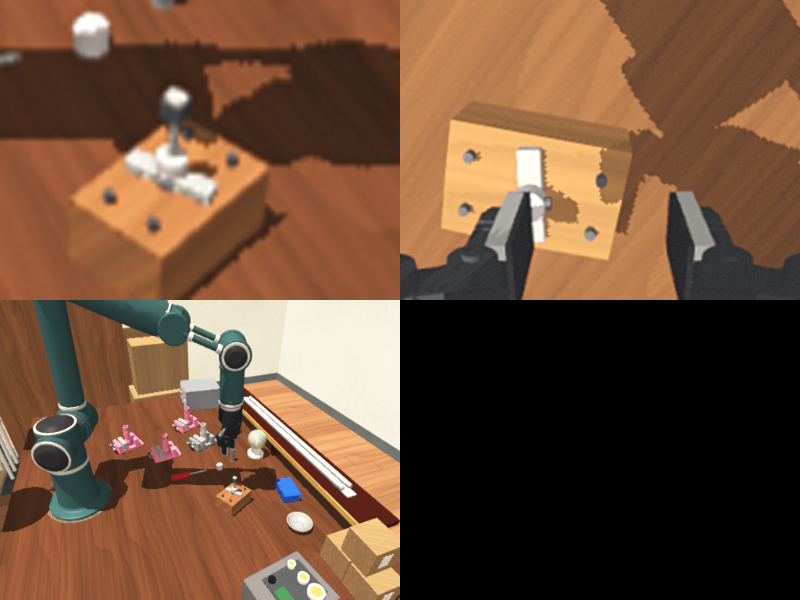

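The side crop shows the gauge upright in the block, foot flat on top and the head lower than at the start. The fingers are clear of it and nothing else has moved, so I'm handing in.

```bash
python3 -c "
from workcell import bot
print(bot.finish_job())"
```

```text
the job is handed in; nothing more can be done
None
```

The job is handed in: the cell lies about 18 mm below the torch's rim (an estimate from about 12 mm of rod travel plus a camera-measured start), and the gauge hangs upright in its hole again with the rod left at that reading.

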